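# Screw the cap onto the clamped flux jar

### The arm

A 7-joint arm with a two-finger parallel gripper is mounted at the origin on a cart in front of the work surface, level with it; the furniture and walls round the work are solid. World frame = base frame: x ahead of the robot, y to its left, z up, the work surface at z = 0. Lengths are in m, angles in rad, forces in N, time in s.
With the tool pointing down it reaches from about 0.4 to 0.85 m from the base axis. Payload 4.5 kg.
Tool frame: the origin (TCP) lies midway between the tips of the shut fingers; the grasp point (between the pads) lies 19 mm behind it; z points along the fingers, y is the line along which they close (so a half turn about z gives the same grasp; the last joint's range is limited). The gripper opens to 85 mm and grips with 20 to 120 N. Pads are 22 mm wide; open, the fingers measure 114 mm over their backs; the gripper's body (76 mm by 85 mm) begins 54 mm behind the grasp point. The pads swing forward as they close: fully open they stand 13 mm farther back than shut.
Start: joints at [-1.238, 0.689, -0.195, 1.565, 0.157, 0.902, -0.215], TCP at [0.184, 0.597, 0.231] pointing down, gripper open.
Joint ranges: [-3.01, 3.01], [-0.46, 2.08], [-1.47, 1.51], [0.13, 2.56], [-1, 4.14], [0.04, 2.09], [-2.66, 2.66]. Speed limits (rad/s): [2.57, 2.57, 3.14, 3.14, 3.14, 3.14, 3.14].

### API

Orientations are given as a unit quaternion [w, x, y, z].
In Python, from rig import robot gives the robot as it stands. The module is installed in compiled form; this text tells all that it offers. Calls block until the motion is done:
- robot.move_ptp(position, orientation): joint-space move of the TCP to a pose.
- robot.move_straight(position, velocity=0.15, orientation=None, until_force=None): straight line of the TCP; orientation=None keeps the orientation; velocity is the mean speed in m/s. With until_force (N) it stops when the force on the tool has changed by that much, and returns True; else False.
- robot.goto_joints(angles): joint-space move.
- robot.set_gripper(opening): finger opening in m; the grip force is fixed at half the most; returns when the fingers have stopped.
- robot.pause(seconds).
- robot.ik(position, orientation): joint angles nearest the present ones, or None.
- robot.get_state(): the state.
- robot.read_camera(name): name is "scene" or "top"; returns (picture, depth): 400x640x3 uint8, red, green, blue; 400x640 float32, m along the optical axis (not along the pixel's ray), 0 where there is no reading.
- robot.camera_params(name): a dict with "K" (3x3 intrinsics, pixels), "rvec" (rotation vector, rad) and "tvec" (3), from world to camera coordinates, as OpenCV has them. Camera axes: x right, y down, z forward; pixel columns grow to the right and rows downward; lengths in m; the calibration is good to about 2 mm. A picture is of the moment at which its call begins. camera_params takes no time and is no camera call.
A pose or a line that the arm cannot do raises robot.MotionError and nothing moves.
- robot.close_job(): hands the job in; it is judged then, once.
Trained networks look in the newest picture that a camera, given by its name, has taken for a name from the list of things; names that differ only in an ending like _2 or _b are one class to them, and where a whole thing is asked for, a point or a joint stands for the part that bears it (a point fixed in the world has none). Each returns a list of dicts, best first, with "confidence" (0 to 1); they miss things now and then, are a little off and sometimes report something else, mostly with a low value. They report only what shows in the picture. A call takes as long as a camera call. They do not tell look-alikes from the thing itself.
- robot.boxes_of(camera, name): "box" ([left, top, right, bottom] as shares, 0 to 1, of the picture: columns of its width, rows of its height, round what is visible of it).
The state is a dict: "time": time; "qpos": joint angles; "dq": joint speeds; "joint_torque": joint torques, N m; "tcp_pos": TCP position; "ee_rot": TCP orientation; "contact_force": force on the tool from outside, world axes, zero at the start; "wrist_torque": the same for the moment, N m; "finger_gap": finger opening in m; "grasp_force": force on a finger pad.
Only numpy, scipy, OpenCV 4.12 (cv2) and the standard library are available. Lean on these libraries where they do the work, as an engineer would, in place of code of your own. Each camera call takes 0.05 s, during which the arm holds its last target. There are 200 camera calls.

### The job

Put the black screw cap on the open white jar that stands clamped in its holder, and close it without cross-threading: resting lightly on the thread, turn the cap backward (counter-clockwise from above) until it drops into the start of the thread, then screw it forward (clockwise) until it stops, fully home and level. Never force the thread, leave the other things alone, and let go of the cap.

Things in the scene. Friction and masses are not known exactly. Their poses are not given: they have to be found in the camera images.
- cap: Round black screw cap, finely ribbed side, 60 mm in diameter, 25 mm high, about 60 g, standing on the bench open side down, hollow up to 21.5 mm. Origin: centre of its underside; z up. Inside the rim, 1 to 4 mm above the underside, are four lugs 6 mm wide a quarter turn apart, inner radius 21.5 mm; their angle is not marked outside.
- jar_holder: Wooden board 100 x 100 x 12 mm fixed to the bench; an aluminium clamp ring on it, 80 mm across, holds a white jar, 66 mm in diameter, upright, so firmly that it cannot turn. Origin: centre of the board's underside, on the jar's axis, on the bench; z up. Heights of the cap's underside above it: 71 to 75 mm riding on the thread, 67 mm dropped into a start, about 64 mm fully home.
- neck_top (a point): Centre of the jar's open mouth, 82 mm above the bench, on the neck's axis; axes as the holder's. The neck is 40.6 mm in diameter, 49 mm over its thread, chamfered at the top; the jar's wider shoulder ends 56 mm above the bench.
- thread (a point): Point on the neck's axis 64 mm above the bench, amid the thread: right-handed, four starts a quarter turn apart, at an unknown angle (the jar is clamped at any angle). Each rib climbs counter-clockwise 60 degrees at a 10 degree slope to a gap about 3 mm wider than a lug, then an upright stop 3 mm wide (cap's underside 76.5 mm high if set on it).
- thread_end (a point): Point on the neck's axis 64 mm above the bench: centre of the cap's underside when fully home, 58 to 68 degrees clockwise from the drop, at hard stops (a torque of 0.5 N m is ample there). The drop comes within 62 degrees of backward turning (90 if the cap was set on the stops); then stops block going on backward. Turned forward from on the ribs, the cap jams on the stops.
- wood_spool: Turned wooden spool, 38 mm across, 60 mm high, standing loose to the right of the jar; bystander. Origin: centre of its underside.
- dark_bar: Loose dark wooden bar 18 x 85 x 26 mm behind the jar; bystander. Origin: centre of its underside.
- findings_tin: Loose round tin of findings, 66 mm across, 37 mm high, behind the cap; bystander. Origin: centre of its underside.
- pumice: Loose lump of pumice 29 x 30 x 27 mm to the left of the cap; bystander. Origin: centre of its underside.
There are look-alikes about, which are no part of the job. What is meant by the cap is not blue or green, and is the smaller of those in its own colour.

How it is judged:
By the outcome, as a careful person would: the job done as asked, in the order asked, and still so for the second after the job is handed in, with the robot touching nothing.
It also fails if it takes over 72 s, if anything falls off the work surface, if the arm or the gripper's body presses on something with over 40 N, if the wrist force passes 120 N, or if a joint passes its speed limit or range.

## Working session

There is one attempt and no reset: what is moved stays moved. The work goes in short steps, each a Python script; the robot and the scene stay as the last script left them, time stands still between calls to the robot, and variables do not carry over. Pictures are saved under pics/ and viewed, at most 10 in all, crops included, and the job is handed in when it is done.

```bash
mkdir -p pics; cat > h.py <<'E'
import numpy as np, cv2
from rig import robot
def P(c):
    p=robot.camera_params(c); R=cv2.Rodrigues(np.array(p["rvec"],float))[0]
    return np.array(p["K"],float),R,np.array(p["tvec"],float).ravel()
def cloud(c,d):
    K,R,t=P(c); v,u=np.mgrid[0:400,0:640]
    X=np.stack([(u-K[0,2])/K[0,0]*d,(v-K[1,2])/K[1,1]*d,d],-1)
    W=(X-t)@R; W[d<=0]=np.nan
    return W
E
python3 - <<'E'
from h import *
st=robot.get_state(); print(st["time"],st["tcp_pos"],st["ee_rot"],st["finger_gap"])
for c in("scene","top"):
    im,d=robot.read_camera(c); np.savez("pics/%s0.npz"%c,im=im,d=d)
    cv2.imwrite("pics/%s0.png"%c,im[:,:,::-1])
    W=cloud(c,d)
    for n in("cap","jar_holder","findings_tin","pumice","wood_spool","dark_bar"):
        for b in robot.boxes_of(c,n)[:4]:
            x=np.array(b["box"])*[640,400,640,400]; u,v=int((x[0]+x[2])/2),int((x[1]+x[3])/2)
            print(c,n,round(b["confidence"],2),x.round().astype(int),W[min(v,399),min(u,639)].round(3))
E
```

```text
0.0 [0.18383781 0.59664602 0.23046349] [-6.43222017e-05  1.48808351e-01  9.88865593e-01 -9.54076613e-04] 0.08529166827064835
scene cap 0.83 [270 207 292 226] [0.498 0.222 0.028]
scene cap 0.71 [334 227 356 244] [0.579 0.043 0.03 ]
scene cap 0.67 [237 173 263 193] [0.518 0.444 0.037]
scene cap 0.63 [219 194 244 215] [0.412 0.356 0.033]
scene jar_holder 0.67 [360 242 412 290] [ 0.553 -0.132  0.051]
scene findings_tin 0.52 [321 190 342 203] [0.702 0.257 0.016]
scene pumice 0.5 [261 201 267 208] [0.506 0.33  0.016]
scene wood_spool 0.79 [418 263 440 293] [ 0.612 -0.211  0.041]
scene dark_bar 0.57 [373 217 399 242] [0.702 0.018 0.017]
top cap 0.87 [254 221 278 245] [0.511 0.25  0.027]
top cap 0.87 [156 202 194 238] [0.538 0.473 0.035]
top cap 0.78 [188 249 221 283] [0.425 0.394 0.032]
top cap 0.67 [327 191 348 217] [0.588 0.072 0.023]
top jar_holder 0.78 [385 185 431 233] [ 0.572 -0.095  0.078]
top findings_tin 0.72 [253 150 278 169] [0.7   0.259 0.013]
top pumice 0.55 [223 227 232 238] [0.509 0.344 0.023]
top wood_spool 0.76 [433 184 457 199] [ 0.618 -0.189  0.061]
top wood_spool 0.26 [221 226 232 237] [0.512 0.347 0.023]
top dark_bar 0.71 [338 153 376 162] [0.708 0.022 0.024]
```

```bash
python3 - <<'E'
import cv2,numpy as np
a=cv2.imread("pics/scene0.png")[150:310,200:460]; b=cv2.imread("pics/top0.png")[130:300,140:480]
a=cv2.resize(a,(800,492)); b=cv2.resize(b,(800,400))
cv2.imwrite("pics/s1.png",a); cv2.imwrite("pics/t1.png",b)
E
```

```text
(no output)
```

View pics/s1.png

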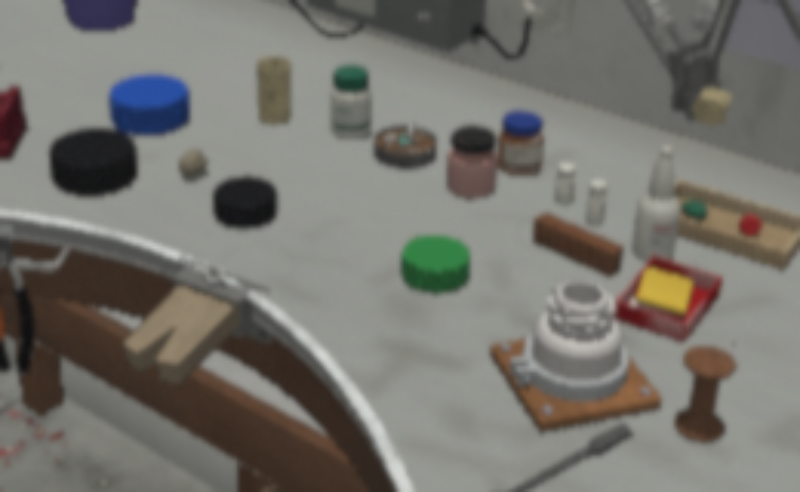

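View pics/t1.png

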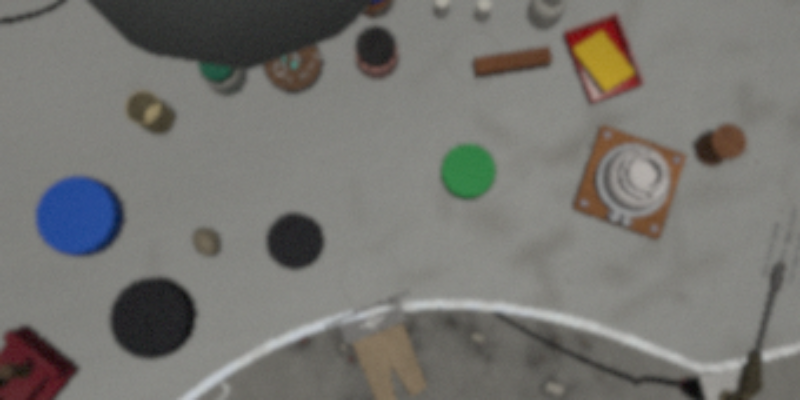

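The scene crop shows four caps: large blue, large black, small black and green. They sit in the top picture at about (173,221), (204,264), (265,232) and (339,203). The target is the smaller black one at top (265,232), with the jar at about (410,206). Next I'll measure both precisely and check the choice in a close crop.

```bash
cat >> h.py <<'E'
def ray(c,uv,z):
    K,R,t=P(c); C=-R.T@t; d=R.T@np.linalg.solve(K,[uv[0],uv[1],1.]); return C+d*(z-C[2])/d[2]
def proj(c,X):
    p=robot.camera_params(c); return cv2.projectPoints(np.array(X,float).reshape(-1,3),np.array(p["rvec"],float),np.array(p["tvec"],float),np.array(p["K"],float),None)[0][:,0]
E
python3 - <<'E'
from h import *
from scipy.optimize import least_squares
for c,cb,jb in(("top",(248,215,284,251),(385,185,431,233)),("scene",(266,203,296,230),(375,236,402,262))):
    f=np.load("pics/%s0.npz"%c); im,d=f["im"],f["d"]; W=cloud(c,d); K,R,t=P(c); print(c,"cam",(-R.T@t).round(3))
    g=im.max(2); x0,y0,x1,y1=cb; m=np.zeros_like(g); m[y0:y1,x0:x1]=(g[y0:y1,x0:x1]<85)
    ys,xs=np.nonzero(m); print("cap px",xs.mean(),ys.mean(),len(xs),"bench z",np.nanmedian(W[y0-4:y0+1,x0:x1,2]))
    # silhouette fit of cylinder: model mask hull of two circles
    a=np.linspace(0,6.283,60)
    def hull(x,y,r,z0,z1):
        pts=np.vstack([np.c_[x+r*np.cos(a),y+r*np.sin(a),np.full(60,z)] for z in(z0,z1)])
        return cv2.convexHull(proj(c,pts).astype(np.float32))
    def cm(p):
        M=cv2.moments(hull(*p,.03,0,.025)); return np.array([M["m10"],M["m01"]])/M["m00"]-[xs.mean(),ys.mean()]
    p0=ray(c,(xs.mean(),ys.mean()),.0125)[:2]
    s=least_squares(cm,p0,diff_step=1e-3); M=cv2.contourArea(hull(*s.x,.03,0,.025)); print("cap xy",s.x.round(4),"area model",M)
    top=W[(m>0)&(abs(W[...,2]-.025)<.006)]; print("depth top",len(top),np.nanmedian(top,0).round(4))
    x0,y0,x1,y1=jb; w=W[y0:y1,x0:x1].reshape(-1,3); w=w[np.isfinite(w[:,2])]
    for lo,hi in((.06,.07),(.07,.078),(.078,.086)):
        q=w[(w[:,2]>lo)&(w[:,2]<hi)]; print("neck",lo,len(q),((q.min(0)+q.max(0))/2).round(4) if len(q) else"",np.ptp(q,0).round(3) if len(q) else"")
    crop=cv2.resize(im[jb[1]-8:jb[3]+8,jb[0]-8:jb[2]+8,::-1],(390,400),interpolation=cv2.INTER_CUBIC)
    crop2=cv2.resize(im[cb[1]-8:cb[3]+8,cb[0]-8:cb[2]+8,::-1],(390,400),interpolation=cv2.INTER_CUBIC)
    cv2.imwrite("pics/c_%s.png"%c,np.hstack([crop,crop2]))
E
```

```text
top cam [0.456 0.133 1.   ]
cap px 265.0253456221198 232.02534562211983 434 bench z 0.00020742236859757498
cap xy [0.5115 0.251 ] area model 480.5444702274399
depth top 425 [0.5111 0.2505 0.0252]
neck 0.06 95 [ 0.5842 -0.1099  0.0651] [0.047 0.05  0.01 ]
neck 0.07 100 [ 0.5836 -0.1083  0.0739] [0.047 0.047 0.008]
neck 0.078 95 [ 0.5828 -0.1082  0.0814] [0.041 0.041 0.007]
scene cam [-0.038 -0.675  0.628]
cap px 279.24827586206897 215.58275862068965 290 bench z 0.0025872816143856538
cap xy [0.5103 0.2511] area model 331.55906476662494
depth top 190 [0.5041 0.2414 0.0271]
neck 0.06 83 [ 0.5782 -0.1153  0.065 ] [0.043 0.041 0.01 ]
neck 0.07 124 [ 0.579  -0.1133  0.0741] [0.048 0.046 0.008]
neck 0.078 108 [ 0.5785 -0.1111  0.082 ] [0.043 0.046 0.008]
```

View pics/c_top.png

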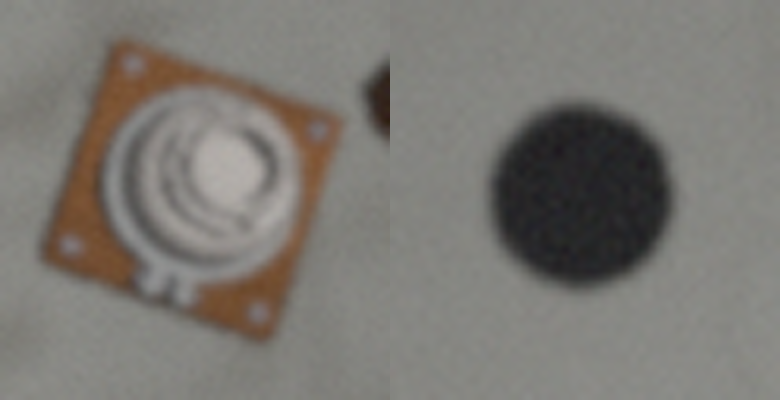

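The close crop shows the small black cap centred at about top (265,232), and the jar with its mouth near (413,204) on the tilted board. The choice is confirmed. Next I'll grip it twice, a quarter turn apart, to centre it in both directions.

```bash
cat >> h.py <<'E'
from scipy.spatial.transform import Rotation as Ro
def down(yaw): # tool z down, yaw = heading of tool y axis (closing line)
    y=np.array([np.cos(yaw),np.sin(yaw),0]); z=np.array([0,0,-1.]); x=np.cross(y,z)
    q=Ro.from_matrix(np.c_[x,y,z]).as_quat(); return [q[3],q[0],q[1],q[2]]
def yaw_now():
    w,x,y,z=robot.get_state()["ee_rot"]; m=Ro.from_quat([x,y,z,w]).as_matrix(); return np.arctan2(m[1,1],m[0,1])
def show(s=""):
    k=robot.get_state(); print(s,"t%.2f"%k["time"],np.round(k["tcp_pos"],4),"yaw%.1f"%np.degrees(yaw_now()),"F",np.round(k["contact_force"],1),"T",np.round(k["wrist_torque"],2),"gap%.4f gf%.0f"%(k["finger_gap"],k["grasp_force"]),"q7 %.2f"%k["qpos"][6]); return k
E
python3 - <<'E'
from h import *
print("board",ray("top",(407.8,207.3),.012).round(4))
show()
C=np.array([.511,.251])
for y in range(-180,180,30):
    r=[robot.ik([*p,z],down(np.radians(y))) for p,z in((C,.001),((.582,-.109),.07))]
    print(y,[None if q is None else np.round(q,2).tolist() for q in r])
E
```

```text
board [ 0.5818 -0.1107  0.012 ]
 t0.70 [0.184  0.5973 0.2314] yaw72.9 F [ 0.7 -0.2  0.4] T [-0.02  0.01 -0.06] gap0.0851 gf0 q7 -0.22
-180 [[-0.23, 1.03, -0.54, 1.85, 0.99, 0.56, 1.7], [0.55, 1.01, -0.83, 1.77, 0.98, 0.85, 2.38]]
-150 [[-0.15, 1.07, -0.69, 1.85, 1.11, 0.67, 2.14], [-0.24, 0.99, 0.65, 1.81, -0.93, 0.68, -1.66]]
-120 [[-0.1, 1.1, -0.8, 1.85, 1.18, 0.77, 2.61], [-0.24, 0.99, 0.65, 1.81, -0.93, 0.68, -1.13]]
-90 [[-0.67, 1.0, 0.24, 1.88, -0.63, 0.35, -1.52], [-0.04, 0.9, 0.27, 1.8, -0.44, 0.51, -1.05]]
-60 [[-0.63, 0.98, 0.15, 1.87, -0.42, 0.32, -1.18], [0.03, 0.88, 0.14, 1.79, -0.24, 0.48, -0.72]]
-30 [[-0.56, 0.98, 0.05, 1.87, -0.13, 0.3, -0.94], [0.1, 0.87, 0.02, 1.79, -0.03, 0.48, -0.39]]
0 [[-0.53, 0.97, -0.01, 1.87, 0.03, 0.3, -0.56], [0.17, 0.87, -0.11, 1.79, 0.18, 0.49, -0.06]]
30 [[-0.5, 0.97, -0.07, 1.87, 0.18, 0.31, -0.19], [0.25, 0.88, -0.25, 1.78, 0.39, 0.53, 0.27]]
60 [[-0.46, 0.97, -0.13, 1.87, 0.34, 0.33, 0.19], [0.34, 0.9, -0.41, 1.78, 0.6, 0.59, 0.61]]
90 [[-0.42, 0.98, -0.2, 1.86, 0.49, 0.35, 0.57], [0.43, 0.93, -0.59, 1.77, 0.78, 0.68, 0.98]]
120 [[-0.37, 0.98, -0.29, 1.86, 0.66, 0.39, 0.94], [0.51, 0.98, -0.75, 1.77, 0.92, 0.79, 1.38]]
150 [[-0.3, 1.0, -0.41, 1.86, 0.83, 0.47, 1.31], [0.56, 1.01, -0.84, 1.77, 0.99, 0.85, 1.85]]
```

```bash
python3 - <<'E'
from h import *
C=[.511,.251]
robot.move_ptp([*C,.10],down(np.pi/2)); show("above")
robot.move_straight([*C,.001],.15); show("down")
robot.set_gripper(.04); show("grip1"); robot.set_gripper(.085)
robot.move_straight([*C,.035],.2)
robot.move_ptp([*C,.035],down(0))
robot.move_straight([*C,.001],.15)
robot.set_gripper(.04); show("grip2")
robot.move_straight([*C,.15],.2); show("lift")
robot.move_ptp([.582,-.110,.125],down(0)); show("jar")
im,d=robot.read_camera("scene"); np.savez("pics/scene2.npz",im=im,d=d)
cv2.imwrite("pics/s2.png",cv2.resize(im[205:305,340:450,::-1],(660,600),interpolation=cv2.INTER_CUBIC))
E
```

```text
above t2.50 [0.5106 0.253  0.1004] yaw90.1 F [0.4 0.4 0.4] T [0.   0.04 0.03] gap0.0857 gf0 q7 0.65
down t3.31 [0.5114 0.2516 0.0016] yaw90.0 F [0.7 0.7 0.2] T [ 0.06 -0.02 -0.02] gap0.0858 gf0 q7 0.60
grip1 t3.70 [0.5117 0.2512 0.0027] yaw90.0 F [-0.  -1.4  8.9] T [-0.17  0.33  0.12] gap0.0570 gf62 q7 0.60
grip2 t6.10 [0.5116 0.2512 0.0026] yaw-0.0 F [-1.7 -0.8  6.6] T [-0.11  0.27 -0.06] gap0.0569 gf63 q7 -0.34
lift t6.99 [0.5102 0.2508 0.1493] yaw0.0 F [-1.   0.4 -1.1] T [ 0.03 -0.01 -0.06] gap0.0568 gf64 q7 -0.37
jar t8.38 [ 0.5823 -0.1076  0.1247] yaw0.2 F [ 0.7  0.5 -1.4] T [ 0.06  0.04 -0.04] gap0.0568 gf64 q7 0.18
```

View pics/s2.png

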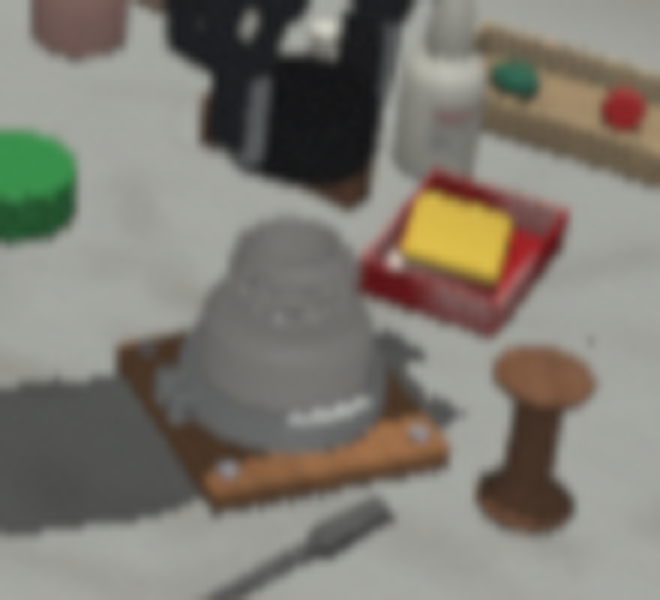

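The crop shows the cap held over the jar, level, with its underside near crop (310,185) and the neck mouth below it at (291,235). Nothing else has been disturbed. Next I'll lower it until light contact.

```bash
python3 - <<'E'
from h import *
N=[.5825,-.1095]
robot.move_straight([*N,.094],.1); robot.pause(.3); show("pre")
r=robot.move_straight([*N,.060],.02,until_force=4); print(r); robot.pause(.2); show("contact")
E
```

```text
pre t9.18 [ 0.5828 -0.1096  0.0945] yaw-0.0 F [ 0.5  1.  -0.2] T [0.04 0.01 0.03] gap0.0563 gf64 q7 0.18
True
contact t10.28 [ 0.583  -0.1101  0.079 ] yaw-0.0 F [ 0.1 -0.7  2.8] T [-0.21 -0.16  0.07] gap0.0565 gf64 q7 0.18
```

```bash
cat >> h.py <<'E'
def step(N,yaw,zc,v=.03,Ft=4.,floor=.055,nmax=8):
    """turn to yaw at zc, then trim z so that the push stays near Ft; returns zc,state"""
    robot.move_straight([*N,zc],v,orientation=down(yaw))
    for _ in range(nmax):
        k=robot.get_state(); e=Ft-k["contact_force"][2]
        if abs(e)<2.: break
        zc=max(floor,zc-float(np.clip(e*.00015,-.001,.0006)))
        robot.move_straight([*N,zc],v,orientation=down(yaw))
    return zc,robot.get_state()
E
python3 - <<'E'
from h import *
N=[.5825,-.1095]; k=robot.get_state(); zc=float(k["tcp_pos"][2]); y=yaw_now()
for i in range(8):
    y+=np.radians(3); zc,k=step(N,y,zc)
    print("%d t%.2f yaw%.1f zc%.4f z%.4f xy%s F%s T%s"%(i,k["time"],np.degrees(yaw_now()),zc,k["tcp_pos"][2],np.round(k["tcp_pos"][:2],4),np.round(k["contact_force"],1),np.round(k["wrist_torque"],2)))
    if abs(k["wrist_torque"][2])>.4: break
E
```

```text
0 t10.53 yaw2.9 zc0.0790 z0.0791 xy[ 0.5823 -0.1103] F[-0.  -2.7  2.6] T[-0.49  0.01 -0.06]
1 t10.78 yaw5.9 zc0.0790 z0.0790 xy[ 0.5821 -0.1102] F[-1.9 -3.2  2.6] T[-0.79  0.22 -0.06]
2 t11.03 yaw8.9 zc0.0790 z0.0790 xy[ 0.5825 -0.1096] F[-0.4 -2.4  2.5] T[-0.72  0.21 -0.07]
3 t11.28 yaw11.9 zc0.0790 z0.0790 xy[ 0.5823 -0.1095] F[-1.4 -2.   4.2] T[-0.67  0.32 -0.01]
4 t11.53 yaw14.9 zc0.0790 z0.0790 xy[ 0.5822 -0.1096] F[-2.1 -2.7  5. ] T[-0.72  0.49  0.01]
5 t11.78 yaw17.9 zc0.0790 z0.0790 xy[ 0.5824 -0.1098] F[-1.6 -4.3  3.4] T[-0.89  0.56  0.04]
6 t12.03 yaw20.9 zc0.0790 z0.0790 xy[ 0.5823 -0.1099] F[-2.3 -4.6  3.6] T[-1.    0.55 -0.03]
7 t12.28 yaw23.9 zc0.0790 z0.0789 xy[ 0.5824 -0.11  ] F[-2.4 -5.   2.7] T[-1.11  0.45  0.05]
```

```bash
cat > turn.py <<'E'
from h import *
import sys,json
def turn(N,y,zc,deg,n,lim=.4,Ft=4.,drop=None,floor=.055):
    N=np.array(N)
    for i in range(n):
        y+=np.radians(deg); zc,k=step(N,y,zc,Ft=Ft,floor=floor)
        F=k["contact_force"]; N=N+np.clip(1e-4*F[:2],-.0004,.0004)*(np.hypot(*F[:2])>1.5)
        print("%d t%.2f yaw%.1f zc%.4f z%.4f N%s F%s T%s"%(i,k["time"],np.degrees(yaw_now()),zc,k["tcp_pos"][2],np.round(N,4),np.round(F,1),np.round(k["wrist_torque"],2)))
        if abs(k["wrist_torque"][2])>lim: print("torque stop"); break
        if drop and k["tcp_pos"][2]<drop: print("dropped"); break
    json.dump([N.tolist(),y,zc],open("st.json","w")); return N,y,zc
E
python3 - <<'E'
from turn import *
turn([.5824,-.1099],yaw_now(),.0790,3,11,drop=.0715)
E
```

```text
0 t12.78 yaw26.8 zc0.0787 z0.0787 N[ 0.5822 -0.1103] F[-2.5 -4.   3.9] T[-1.08  0.48  0.07]
1 t13.03 yaw29.8 zc0.0787 z0.0788 N[ 0.5819 -0.1106] F[-2.  -3.2  2.6] T[-0.83  0.42  0.06]
2 t13.28 yaw32.8 zc0.0787 z0.0788 N[ 0.5818 -0.1108] F[-1.3 -2.4  3.8] T[-0.58  0.35  0.02]
3 t13.53 yaw35.8 zc0.0787 z0.0788 N[ 0.5817 -0.1109] F[-1.6 -0.7  4. ] T[-0.36  0.16 -0.01]
4 t13.78 yaw38.8 zc0.0787 z0.0788 N[ 0.5815 -0.1109] F[-1.8 -0.2  3.9] T[-0.2   0.16 -0.01]
5 t14.03 yaw41.8 zc0.0787 z0.0788 N[ 0.5815 -0.1109] F[-0.7  1.2  4.9] T[-0.06  0.22 -0.01]
6 t14.28 yaw44.8 zc0.0787 z0.0787 N[ 0.5815 -0.1109] F[-0.8 -0.1  4.7] T[-0.09  0.18 -0.03]
7 t15.53 yaw47.8 zc0.0766 z0.0768 N[ 0.5817 -0.1112] F[ 1.7 -3.   2.7] T[-0.77 -0.34 -0.02]
8 t15.78 yaw50.8 zc0.0766 z0.0767 N[ 0.5817 -0.1115] F[ 0.6 -2.9  4.4] T[-0.62 -0.14  0.05]
9 t16.02 yaw53.8 zc0.0766 z0.0766 N[ 0.5818 -0.1118] F[ 0.9 -2.3  4.3] T[-0.48 -0.14  0.02]
10 t16.27 yaw56.8 zc0.0766 z0.0765 N[ 0.5819 -0.1119] F[ 1.1 -1.6  2.5] T[-0.4  -0.16  0.02]
```

```bash
python3 - <<'E'
from turn import *
N,y,zc=json.load(open("st.json"))
turn(N,y,zc,3,14,drop=.0715)
E
```

```text
0 t18.52 yaw59.8 zc0.0719 z0.0719 N[ 0.5819 -0.1119] F[ 0.9 -0.9 -0.6] T[-0.19 -0.19  0.06]
1 t20.02 yaw62.8 zc0.0694 z0.0696 N[ 0.5821 -0.112 ] F[ 2.  -1.2  2.4] T[-0.26 -0.35 -0.08]
dropped
```

```bash
python3 - <<'E'
from turn import *
N,y,zc=json.load(open("st.json"))
turn(N,y,zc,-3,17,Ft=1.5,floor=.063,lim=.4)
E
```

```text
0 t20.27 yaw59.9 zc0.0694 z0.0695 N[ 0.5821 -0.1122] F[ 0.2 -1.9  3.4] T[-0.1  -0.17 -0.04]
1 t20.77 yaw56.9 zc0.0699 z0.0696 N[ 0.5821 -0.1122] F[1.2 0.8 0.8] T[ 0.04 -0.18 -0.  ]
2 t21.27 yaw53.9 zc0.0695 z0.0696 N[ 0.5821 -0.1122] F[0.3 0.3 2.7] T[ 0.1  -0.12  0.02]
3 t21.77 yaw50.9 zc0.0698 z0.0696 N[ 0.5821 -0.1122] F[0.3 0.3 0.1] T[ 0.01 -0.07  0.03]
4 t22.02 yaw47.9 zc0.0698 z0.0696 N[ 0.5821 -0.1122] F[ 0.7 -0.2  0. ] T[ 0.03 -0.12 -0.06]
5 t22.27 yaw44.9 zc0.0698 z0.0697 N[ 0.5821 -0.1122] F[ 0.4 -0.3 -0.1] T[-0.06 -0.06  0.  ]
6 t22.77 yaw41.9 zc0.0694 z0.0695 N[ 0.5821 -0.1122] F[-0.9  0.1  1.8] T[0.03 0.05 0.02]
7 t23.02 yaw38.9 zc0.0694 z0.0694 N[ 0.5821 -0.1122] F[ 0.3 -0.7 -0.5] T[-0.04 -0.    0.  ]
8 t23.27 yaw36.0 zc0.0694 z0.0694 N[ 0.5821 -0.1122] F[0.1 0.4 0.2] T[ 0.01  0.02 -0.07]
9 t23.77 yaw32.9 zc0.0691 z0.0691 N[ 0.5821 -0.1122] F[0.  0.3 0.3] T[ 0.03 -0.02 -0.02]
10 t24.02 yaw29.9 zc0.0691 z0.0691 N[ 0.5821 -0.1122] F[ 0.1  0.2 -0.4] T[-0.    0.01  0.07]
11 t24.27 yaw27.0 zc0.0691 z0.0690 N[ 0.5821 -0.1122] F[-0.4 -0.1 -0.4] T[0.05 0.03 0.03]
12 t25.02 yaw23.9 zc0.0682 z0.0683 N[ 0.5821 -0.1122] F[-0.3  0.5  0.4] T[ 0.02  0.09 -0.05]
13 t25.52 yaw20.9 zc0.0678 z0.0680 N[ 0.5821 -0.1122] F[-0.2 -0.6  1.8] T[ 0.03  0.07 -0.01]
14 t25.77 yaw17.9 zc0.0678 z0.0679 N[ 0.5821 -0.1122] F[-0.7  0.4  1.5] T[-0.02 -0.09 -0.03]
15 t26.02 yaw14.9 zc0.0678 z0.0677 N[ 0.5821 -0.1122] F[0.5 0.2 0.2] T[-0.   -0.03  0.  ]
16 t26.52 yaw11.9 zc0.0674 z0.0675 N[ 0.5821 -0.1122] F[-0.2  0.1  1.7] T[ 0.07 -0.01 -0.04]
```

```bash
python3 - <<'E'
from turn import *
N,y,zc=json.load(open("st.json"))
turn(N,y,zc,-1.5,20,Ft=1.5,floor=.060,lim=.35)
E
```

```text
0 t26.77 yaw10.4 zc0.0674 z0.0674 N[ 0.5821 -0.1122] F[0.4 0.3 0.8] T[0.03 0.01 0.03]
1 t27.02 yaw8.9 zc0.0674 z0.0674 N[ 0.5821 -0.1122] F[-0.1  0.  -0.2] T[ 0.02 -0.04  0.04]
2 t27.27 yaw7.4 zc0.0674 z0.0673 N[ 0.5821 -0.1122] F[-0.5 -0.8  0. ] T[ 0.01 -0.    0.  ]
3 t27.77 yaw5.9 zc0.0670 z0.0671 N[ 0.5821 -0.1122] F[-0.4  0.1  0.6] T[0.03 0.01 0.01]
4 t28.27 yaw4.4 zc0.0667 z0.0669 N[ 0.5821 -0.1122] F[-0.1  0.5  2.2] T[ 0.    0.08 -0.  ]
5 t28.52 yaw2.9 zc0.0667 z0.0668 N[ 0.5821 -0.1122] F[-0.4 -0.1  1.8] T[-0.02 -0.03 -0.01]
6 t28.77 yaw1.4 zc0.0667 z0.0667 N[ 0.5821 -0.1122] F[-0.   0.5  1.6] T[ 0.02 -0.02  0.02]
7 t29.02 yaw-0.1 zc0.0667 z0.0667 N[ 0.5821 -0.1122] F[ 0.6 -0.3  0.5] T[ 0.02 -0.03 -0.03]
8 t29.27 yaw-1.6 zc0.0667 z0.0666 N[ 0.5821 -0.1122] F[ 0.2 -0.1  1. ] T[ 0.05 -0.05  0.02]
9 t29.77 yaw-3.1 zc0.0664 z0.0665 N[ 0.5821 -0.1122] F[0.3 0.2 0.4] T[-0.08 -0.11  0.03]
10 t30.02 yaw-4.6 zc0.0664 z0.0665 N[ 0.5821 -0.1122] F[ 1.3 -0.7  1.7] T[-0.14 -0.18  0.43]
torque stop
```

```bash
python3 - <<'E'
from turn import *
N,y,zc=json.load(open("st.json"))
turn(N,y,zc,-.4,1,Ft=1.5,lim=.6)
robot.pause(.2); show("hold")
robot.set_gripper(.085); show("open")
robot.move_straight([*N,.20],.15); 
robot.move_ptp([.48,.12,.25],down(0)); show("away")
for c in("scene","top"):
    im,d=robot.read_camera(c); np.savez("pics/%s9.npz"%c,im=im,d=d); W=cloud(c,d)
    b=[385,185,431,233] if c=="top" else [365,225,412,275]
    w=W[b[1]:b[3],b[0]:b[2]]; m=(im[b[1]:b[3],b[0]:b[2]].max(2)<70)&(w[...,2]>.082)
    q=w[m]; A=np.c_[q[:,:2]-q[:,:2].mean(0),np.ones(len(q))]; s=np.linalg.lstsq(A,q[:,2],rcond=None)[0]; print(c,len(q),((q.min(0)+q.max(0))/2).round(4),np.median(q[:,2]).round(4),"tilt deg",np.degrees(s[:2]).round(2))
    cv2.imwrite("pics/f_%s.png"%c,cv2.resize(im[130:310,200:480,::-1],(400,257)))
a=np.hstack([cv2.imread("pics/f_%s.png"%c) for c in("scene","top")]); cv2.imwrite("pics/fin.png",a)
E
```

```text
0 t30.27 yaw-5.0 zc0.0664 z0.0665 N[ 0.5823 -0.1122] F[ 2.  -0.1  1.3] T[-0.25 -0.18  0.63]
torque stop
hold t30.48 [ 0.5824 -0.1123  0.0665] yaw-5.0 F [ 1.6 -1.   1.6] T [-0.31 -0.21  0.66] gap0.0565 gf63 q7 0.13
open t30.88 [ 0.5818 -0.1121  0.0662] yaw-5.1 F [ 0.   0.5 -0.2] T [-0.02  0.02 -0.01] gap0.0850 gf0 q7 0.13
away t32.92 [0.4807 0.1185 0.2497] yaw-0.1 F [ 0.5 -0.9  0. ] T [ 0.   -0.02 -0.01] gap0.0850 gf0 q7 -0.23
scene 337 [ 0.579  -0.1152  0.0878] 0.0904 tilt deg [3.36 3.05]
top 452 [ 0.5817 -0.1083  0.0876] 0.0888 tilt deg [ 0.66 -0.85]
```

View pics/fin.png

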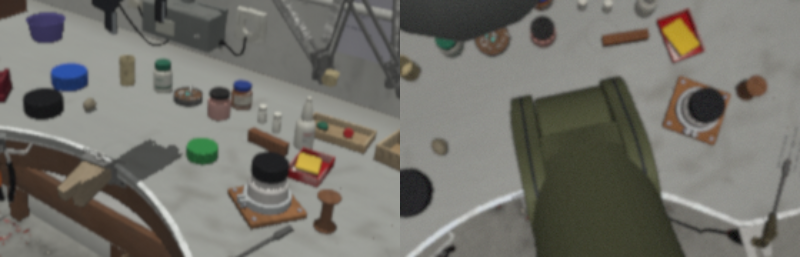

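The final picture shows the black cap level on the jar, at (270,168) in the scene half and (706,105) in the top half. Its top is 89 mm above the bench, which puts the underside at 64 mm, and the bystanders are in place.

```bash
python3 -c "
from rig import robot
print(robot.close_job())"
```

```text
the job is handed in; nothing more can be done
None
```

The small black cap is screwed fully home and level on the jar, its underside about 64 mm above the bench; it dropped in after about 60° backward and hit the stops about 65° forward (final torque 0.66 N m, above the 0.5 N m called ample), and I let go and handed the job in at about 33 s.

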